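Extend the telescopic pipe-support arm until it locks

TASK

A long pipe is coming to the bench. Pull out the telescopic support arm that has the orange grip, all the way, until its brass lock button clicks out of the slot in the outer tube, then let go. Leave the arm with the black grip as it is.

Things in the scene. Friction and masses are not known exactly. Their poses are not given: they have to be found in the camera images.
- orange_grip (a point): Centre of the orange grip: upright block on the outer end of a telescopic support arm, 36 mm along the arm, 26 mm wide, 66 mm high (12 to 78 mm above the worktop; centre at 45 mm). x axis runs level along the arm, from the grip in toward the outer tube; the arm extends along -x, roughly toward the robot. y is level, across the 26 mm width (take it so, from above); z is up.
- orange_slide (a joint): Extension of the orange-gripped arm in m: 0 fully in, 0.101 at its end stop; starts at 0 to 0.03. Slides with about 3 N friction, stays where left. A 21 mm aluminium inner tube slides in a grey square outer tube (28x28x160 mm, axis 30 mm up), clamped on a fixed plate. The tube's mouth is 9 mm behind the grip's back face when fully in.
- orange_button (a joint): Brass lock button of the orange-gripped arm, 10 mm across; rise in m: 0 held down, hidden in the outer tube; 0.007 sprung out through the slot in the outer tube's top (12 to 28 mm behind its mouth), 4 mm proud. It springs out by itself once the extension passes about 0.097 and then keeps the arm from sliding back in (some 4 mm of play).
- black_grip (a point): Centre of the black grip of the other arm, which is otherwise identical (same sizes and axes). The two arms may stand either way round, left or right. This one is to stay as it is.
There are look-alikes about, which are no part of the job. What is shaped like the part that bears orange_grip but green is not meant.

How it is judged:
By the outcome, as a careful person would: the job done as asked, in the order asked, and still so for the second after the job is handed in, with the robot touching nothing.
It also fails if it takes over 32 s, if anything falls off the work surface, if the arm or the gripper's body presses on something with over 40 N, if the wrist force passes 120 N, or if a joint passes its speed limit or range.

ROBOT

A 6-joint arm with a two-finger parallel gripper is mounted at the origin on a cart in front of the work surface, level with it; the furniture and walls round the work are solid. World frame = base frame: x ahead of the robot, y to its left, z up, the work surface at z = 0. Lengths are in m, angles in rad, forces in N, time in s.
With the tool pointing down it reaches from about 0.35 to 0.85 m from the base axis. Payload 8.1 kg.
Tool frame: the origin (TCP) lies midway between the tips of the shut fingers; the grasp point (between the pads) lies 19 mm behind it; z points along the fingers, y is the direction in which the jaws open and shut (so a half turn about z gives the same grasp; the last joint's range is limited). The gripper opens to 93 mm and grips with 3 to 60 N. Pads are 15 mm wide; open, the fingers measure 128 mm over their backs; the gripper's body (75 mm by 188 mm) begins 65 mm behind the grasp point.
Start: joints at [-1.265, 0.13, 1.488, -0, 1.523, -0.085], TCP at [0.229, -0.555, 0.219] pointing down, gripper open.
Joint ranges: [-2.96, 2.96], [-0.89, 2.26], [0.02, 2.5], [-1.34, 4.48], [0, 2.73], [-2.66, 2.66]. Speed limits (rad/s): [2.39, 2.39, 2.79, 3.14, 3.14, 3.14].

INTERFACE

Orientations are given as a rotation vector (axis times angle).
In Python, from plant import robot, optics, ticket gives the robot as it stands.
- The arm moves only by the tool send_rows, never from a script. Its argument "targets" is a list of rows, each a list of 3 entries, a list of its own where there are three numbers: the opening, from -1 (shut) to 1 (fully open), then the shift along the tool's x, y, z in mm, then the turn about the tool's z in rad. A call has 1 to 12 rows; each row shifts and turns the commanded pose from where the row before left it, along the tool's axes as they then stand; what a row does not reach is not made up. A row lasts 1/10 s, in which the tool goes at most 50 mm and 8.59 degrees, less where a joint would pass 70% of its speed; a pose out of reach is approached as far as the arm can. A call with a gripper value outside its range is refused whole. The fingers move at their own pace and stop on an object; "newtons" is the grip in N (left out, the last holds). Time passes only in rows, so rows that do not move let the fingers close. It gives the time, the measured TCP pose, the force and the opening at its end, in the units of the state.
- robot.read_state(): the state, without advancing time (a new reading comes with each control period).
- optics.read_camera(name): name is "side" or "top" or "wrist"; returns a dict with "color" (384x512x3 uint8, red, green, blue), "K" (3x3 intrinsics, pixels), "position" and "orientation" of the camera in the world. Camera axes: x right, y up, looking along -z (the intrinsics and any distortion apply to the point x, -y, -z); pixel columns grow to the right and rows downward; lengths in m; the calibration is good to about 2 mm. A picture is of the moment at which its call begins. There is no depth.
- ticket.close_job(): hands the job in, once; it reports no verdict.
Trained networks look in the newest picture that a camera, given by its name, has taken for a name from the list of things; names that differ only in an ending like _2 or _b are one class to them, and where a whole thing is asked for, a point or a joint stands for the part that bears it (a point fixed in the world has none). Each returns a list of dicts, best first, with "confidence" (0 to 1); they miss things now and then, are a little off and sometimes report something else, mostly with a low value. They report only what shows in the picture. A call takes as long as a camera call. They do not tell look-alikes from the thing itself.
- optics.cut_out(camera, name): "region" (384x512 bool, what is visible of it) and "point" ([column, row] in pixels, amid what is visible of it).
The state is a dict: "t": time; "q": joint angles; "dq": joint speeds; "joint_torque": joint torques, N m; "tool_pos": TCP position; "orientation": TCP orientation; "force": force on the tool from outside, world axes, zero at the start; "wrist_torque": the same for the moment, N m; "opening": finger opening in m.
Only numpy, scipy, OpenCV 4.12 (cv2) and the standard library are available. Lean on these libraries where they do the work, as an engineer would, in place of code of your own. Each camera call takes 0.05 s, during which the arm holds its last target.

## Working session

There is one attempt and no reset: what is moved stays moved. The work goes in short steps, Python scripts to look and compute and a tool call to move; the robot and the scene stay as the last step left them, time stands still between calls to the robot, and variables do not carry over. Pictures are saved under pics/ and viewed, and the job is handed in when it is done.

Besides the shell and the picture viewer there is one more tool, called after ">>>" as name(argument=value, ...) on one line, values as JSON. send_rows: Moves the arm, as the interface text tells. Its arguments: {"type":"object","properties":{"targets":{"type":"array","items":{"type":"array"}},"newtons":{"type":"number"}},"required":["targets"]}

```bash
mkdir -p pics; cat > h.py <<'E'
import numpy as np,cv2
from scipy.spatial.transform import Rotation as R
from plant import robot,optics,ticket
def rot(o):
    o=np.array(o,float)
    return o if o.shape==(3,3) else (R.from_rotvec(o).as_matrix() if o.size==3 else R.from_quat(o).as_matrix())
def ray(c,px):
    K=np.array(c['K']);d=np.linalg.inv(K)@[px[0],px[1],1];d=np.array([d[0],-d[1],-d[2]])
    return np.array(c['position']),rot(c['orientation'])@d
def atz(c,px,z):
    p,d=ray(c,px);return p+d*(z-p[2])/d[2]
def proj(c,P):
    v=rot(c['orientation']).T@(np.array(P)-np.array(c['position']));u=np.array(c['K'])@[v[0],-v[1],-v[2]];return u[:2]/u[2]
def save(c,n): cv2.imwrite('pics/'+n,cv2.cvtColor(c['color'],cv2.COLOR_RGB2BGR))
E
python3 - <<'E'
from h import *
s=robot.read_state();print(s['t'],s['tool_pos'],s['orientation'],s['opening'])
for n in ('top','side'):
    c=optics.read_camera(n);save(c,n+'0.png');print(n,[k for k in c],np.round(c['position'],3),c['orientation'])
    for t in('orange_grip','black_grip','orange_button'):
        for r in optics.cut_out(n,t):
            print(n,t,r['confidence'],r['point'],r['region'].sum(),np.round(atz(c,r['point'],.078),3), c['color'][r['region']].mean(0).round())
E
```

```text
0.0 [ 0.22841483 -0.55420532  0.21760553] [-3.08002607e+00 -6.09690594e-01  3.09242148e-04] 0.09294302524249527
top ['color', 'K', 'position', 'orientation'] [ 0.375 -0.012  1.201] [ 0.12339974 -0.14927542 -1.58910768]
top orange_grip 0.73 [216.2, 285.5] 219 [0.344 0.047 0.078] [195. 151. 104.]
top orange_grip 0.68 [279.2, 170.9] 223 [ 0.622 -0.115  0.078] [170. 125.  83.]
top black_grip 0.59 [193.6, 192.4] 317 [0.572 0.1   0.078] [108.  96.  98.]
side ['color', 'K', 'position', 'orientation'] [0.279 0.662 0.603] [ 0.23852277 -1.22581828 -2.49224631]
side orange_grip 0.96 [241.3, 157.2] 468 [ 0.608 -0.064  0.078] [176. 118.  77.]
side orange_grip 0.62 [346.8, 235.0] 667 [0.33  0.095 0.078] [182. 119.  72.]
side black_grip 0.77 [228.1, 221.0] 742 [0.543 0.143 0.078] [98. 79. 78.]
```

```bash
python3 - <<'E'
import cv2
for n in('top','side'):
    i=cv2.imread(f'pics/{n}0.png');cv2.imwrite(f'pics/{n}0b.png',cv2.resize(i,(800,600),interpolation=cv2.INTER_CUBIC))
i=cv2.imread('pics/top0.png')[110:310,150:350];cv2.imwrite('pics/top0c.png',cv2.resize(i,(600,600),interpolation=cv2.INTER_CUBIC))
E
```

```text
(no output)
```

View pics/top0c.png

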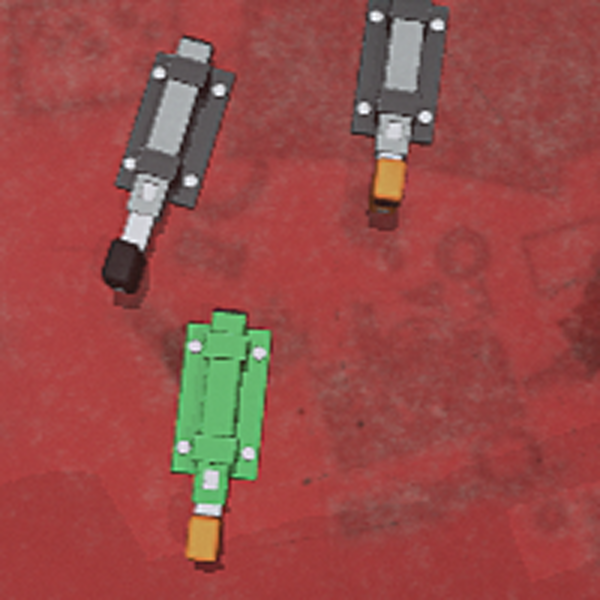

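View pics/side0b.png

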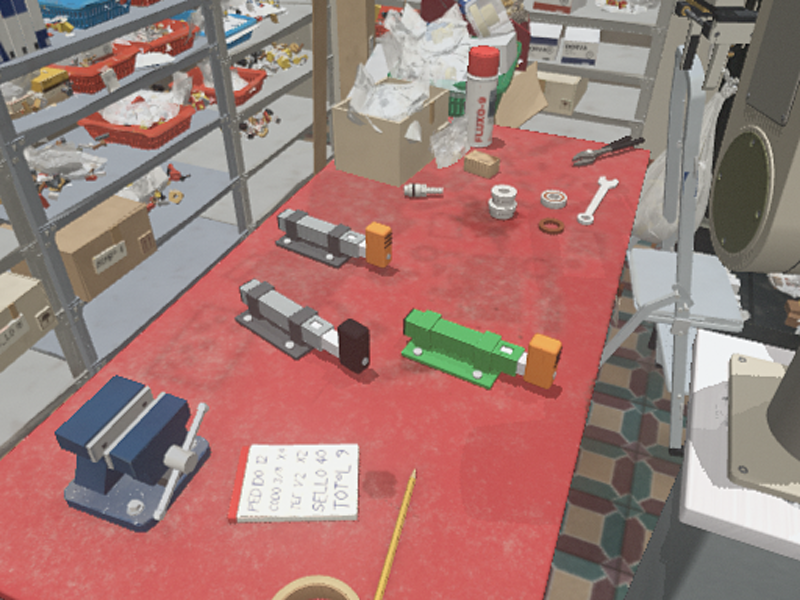

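View pics/top0b.png

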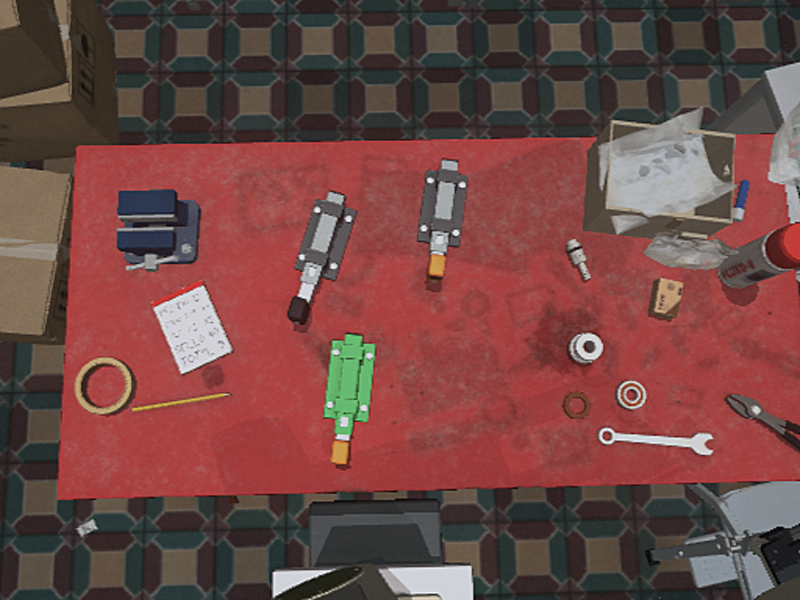

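Candidates for the orange grip in the top view: A at (279,171), on the grey tube and dark plate, and B at (216,286), on the green look-alike. A fits because its tube is grey and B's green one is excluded. The black grip is at (194,192). I'll measure A's pose and confirm it in a crop.

```bash
cat > fit.py <<'E'
from h import *
from scipy.optimize import least_squares
C={};M={}
for n in('top','side'):
    c=optics.read_camera(n);C[n]=c
    rs=[r for r in optics.cut_out(n,'orange_grip')]
    pos=[atz(c,r['point'],.06) for r in rs]
    i=[k for k in range(len(rs)) if pos[k][0]>.45][0];M[n]=rs[i]
def box(x,y,yaw,l=.036,w=.026,z0=.012,z1=.078):
    c,s=np.cos(yaw),np.sin(yaw)
    return [[x+a*c-b*s,y+a*s+b*c,z] for a in(-l/2,l/2) for b in(-w/2,w/2) for z in(z0,z1)]
def mask(c,P):
    h=cv2.convexHull(np.array([proj(c,p) for p in P],np.float32)).reshape(-1,2)*8
    m=np.zeros((384*8,512*8),np.uint8);cv2.fillPoly(m,[np.round(h+4).astype(np.int32)],1)
    return m
# orange by colour
hsv={n:cv2.cvtColor(C[n]['color'],cv2.COLOR_RGB2HSV) for n in C}
for n in C:
    m=M[n]['region'];print(n,m.sum(),np.argwhere(m).mean(0)[::-1],np.argwhere(m).min(0)[::-1],np.argwhere(m).max(0)[::-1])
def cen(x,y,yaw):
    r=[]
    for n in C:
        h=cv2.convexHull(np.array([proj(C[n],p) for p in box(x,y,yaw)],np.float32));mm=cv2.moments(h)
        r+= [np.array([mm['m10']/mm['m00'],mm['m01']/mm['m00']])-np.argwhere(M[n]['region']).mean(0)[::-1]]
    return np.concatenate(r)
for yaw in(-.1,0,.1,.2):
    f=least_squares(lambda v:cen(v[0],v[1],yaw),[.6,-.1]);print(yaw,f.x.round(4),f.fun.round(1))
for n,(a,b,w,h) in {'top':(255,90,60,100),'side':(165,120,100,70)}.items():
    i=cv2.cvtColor(C[n]['color'],cv2.COLOR_RGB2BGR)[b:b+h,a:a+w]
    k=6;cv2.imwrite(f'pics/crop_{n}.png',cv2.resize(i,None,fx=k,fy=k,interpolation=cv2.INTER_CUBIC))
E
python3 fit.py
```

```text
top 235 [279.20425532 168.70212766] [273 151] [285 180]
side 477 [240.92033543 156.35220126] [224 142] [250 170]
-0.1 [ 0.6333 -0.1162] [-0.4  0.4 -0.4 -1.3]
0 [ 0.6329 -0.1161] [-0.5  0.6 -0.3 -1.2]
0.1 [ 0.6318 -0.1133] [-1.6  1.  -0.4 -0.5]
0.2 [ 0.6333 -0.1159] [-0.6  0.4 -0.5 -1.2]
```

View pics/crop_top.png

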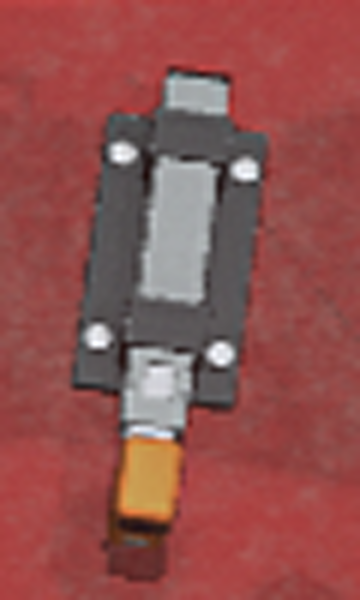

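View pics/crop_side.png

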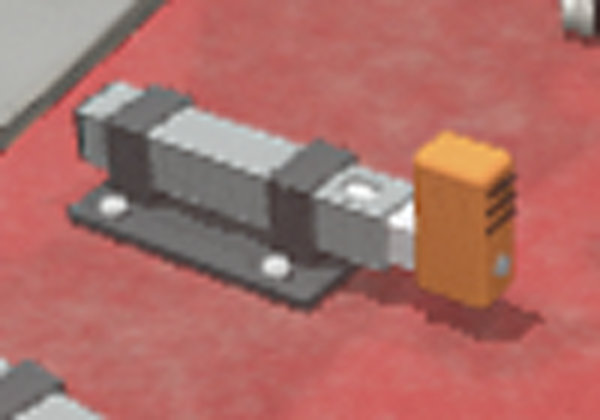

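The crops confirm A: an orange grip on a grey outer tube, almost fully in. Next I'll get the axis and grip centre from the edges I read off the crop.

```bash
python3 - <<'E'
from h import *
c=optics.read_camera('top');d=optics.read_camera('side')
f=lambda p,z:atz(c,(np.array(p)+.5)/6-.5+[255,90],z)
g=lambda p,z:atz(d,(np.array(p)+.5)/6-.5+[165,120],z)
a=f((199,76),.044);b=f((154,428),.044);print('far,mouth',a,b,np.linalg.norm(a-b));t=(a-b);print('yaw tube',np.arctan2(t[1],t[0]))
q=[f(p,.078) for p in((124,437),(183,440),(172,525),(118,520))];print('face',np.mean(q,0),np.round(q,3))
q2=[g(p,.078) for p in((443,132),(515,152),(487,186),(415,157))];print('face side',np.mean(q2,0),np.round(q2,3))
# screws yaw (plate z~.006)
s=[f(p,.008) for p in((122,152),(97,337),(246,169),(221,353))]
for i,j in((0,1),(2,3)):
    t=s[i]-s[j];print('yaw screws',np.arctan2(t[1],t[0]))
t=s[0]-s[2];print('yaw cross',np.arctan2(t[1],t[0])-np.pi/2)
st=robot.read_state();Rm=rot(st['orientation']);print(Rm.round(3), st['tool_pos'])
E
```

```text
far,mouth [ 0.81597259 -0.1471938   0.044     ] [ 0.65604783 -0.121368    0.044     ] 0.16199660190571727
yaw tube -0.16010495915458792
face [ 0.62527671 -0.11534307  0.078     ] [[ 0.644 -0.105  0.078]
 [ 0.642 -0.13   0.078]
 [ 0.606 -0.124  0.078]
 [ 0.609 -0.102  0.078]]
face side [ 0.6259521  -0.10983288  0.078     ] [[ 0.642 -0.123  0.078]
 [ 0.609 -0.121  0.078]
 [ 0.609 -0.093  0.078]
 [ 0.644 -0.102  0.078]]
yaw screws -0.16275008804631286
yaw screws -0.17130858010667152
yaw cross -0.1614544796119235
[[ 0.925  0.381  0.   ]
 [ 0.381 -0.925 -0.   ]
 [ 0.     0.    -1.   ]] [ 0.2285862  -0.55476338  0.21866401]
```

>>> send_rows(targets=[[1,[0,0,0],0.139],[1,[0,0,0],0.139],[1,[0,0,0],0.138],[1,[0,0,0],0.138],[1,[0,0,0],0]])

```text
t: 1.2
tool_pos: [0.2286, -0.5548, 0.2187]
orientation: [-3.131, 0.26, -0.0]
force: [0.3, -0.8, -0.3]
opening: 0.0933
```

```bash
cat > go.py <<'E'
from h import *
import sys
s=robot.read_state();Rm=rot(s['orientation']);p=np.array(s['tool_pos'])
print(s['t'],p.round(4),'yaw',np.arctan2(Rm[1,0],Rm[0,0]),'tilt',Rm[:,2].round(4),'op',s['opening'],'F',np.round(s['force'],1),'q',np.round(s['q'],2))
if len(sys.argv)>3: print('shift mm',((Rm.T@(np.array(sys.argv[1:4],float)-p))*1000).round(1))
E
python3 go.py 0.626 -0.115 0.2
```

```text
1.2 [ 0.2286 -0.5548  0.2187] yaw -0.1654787698961127 tilt [ 0.  0. -1.] op 0.09327931606468383 F [ 0.3 -0.8 -0.3] q [-1.27  0.13  1.49  0.    1.52  0.47]
shift mm [ 319.5 -499.2   18.7]
```

>>> send_rows(targets=[[1,[23,-36,0],0],[1,[23,-36,0],0],[1,[23,-36,0],0],[1,[23,-36,0],0],[1,[23,-36,0],0],[1,[23,-36,0],0],[1,[23,-36,0],0],[1,[23,-36,0],0],[1,[23,-36,0],0],[1,[23,-36,0],0],[1,[23,-36,0],0],[1,[23,-36,0],0]])

```text
t: 2.4
tool_pos: [0.5721, -0.1718, 0.2188]
orientation: [3.132, -0.248, 0.001]
force: [0.8, -0.1, -0.1]
opening: 0.093
```

>>> send_rows(targets=[[1,[22,-34,10],0],[1,[21,-33,9],0],[1,[0,0,0],0],[1,[0,0,0],0]])

```text
t: 2.8
tool_pos: [0.6245, -0.1133, 0.1989]
orientation: [3.132, -0.248, -0.002]
force: [-0.1, -1.1, 0.9]
opening: 0.0929
```

```bash
python3 go.py 0.626 -0.115 0.03; python3 - <<'E'
from h import *
c=optics.read_camera('wrist');save(c,'w1.png');print(c['position'])
for r in optics.cut_out('wrist','orange_grip'): print(r['confidence'],r['point'],atz(c,r['point'],.078))
for p in ([.626,-.115,.078],): print(proj(c,p))
E
```

```text
2.8 [ 0.6245 -0.1133  0.1989] yaw -0.15791488921684207 tilt [-1.3e-03  1.0e-04 -1.0e+00] op 0.09286090290800676 F [-0.1 -1.1  0.9] q [-0.26  0.23  1.41 -0.    1.5   1.47]
shift mm [  2.    1.4 168.9]
[ 0.69913636 -0.12503766  0.36556525]
0.73 [256.4, 175.9] [ 0.63906811 -0.1152584   0.078     ]
0.38 [167.8, 378.9] [0.42051907 0.0227698  0.078     ]
[258.30482214 189.23018731]
```

View pics/w1.png

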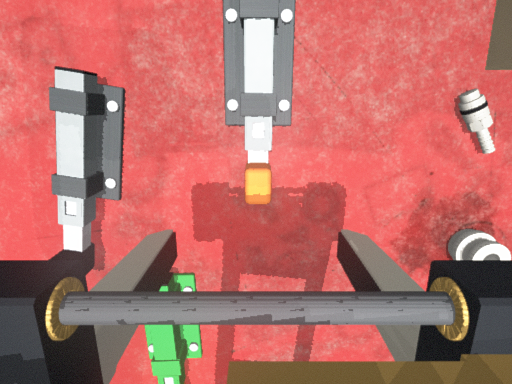

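```bash
python3 - <<'E'
from h import *
i=cv2.imread('pics/w1.png')[90:220,210:310];cv2.imwrite('pics/w1c.png',cv2.resize(i,None,fx=4.5,fy=4.5,interpolation=cv2.INTER_CUBIC))
E
```

```text
(no output)
```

View pics/w1c.png

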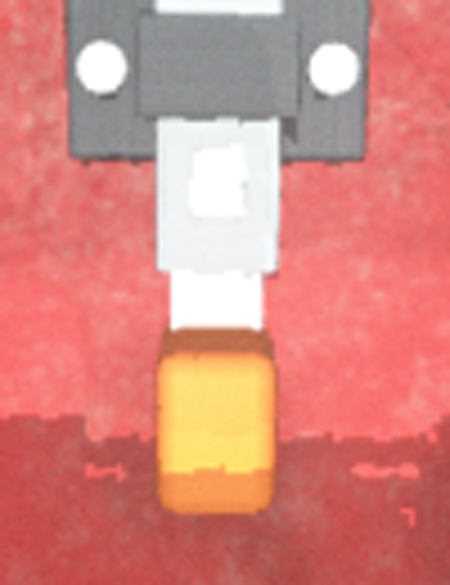

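The wrist picture shows the orange grip's top face centred at (258,186). That is within about 3 mm of my estimate, and the jaws are square to it. Descending.

>>> send_rows(targets=[[1,[3,1.5,35],0.005],[1,[0,0,35],0],[1,[0,0,35],0],[1,[0,0,30],0],[1,[0,0,20],0],[1,[0,0,14],0],[1,[0,0,0],0]], newtons=30)

```text
t: 3.6
tool_pos: [0.6254, -0.1168, 0.0289]
orientation: [-3.13, 0.265, 0.005]
force: [0.5, -0.3, 0.8]
opening: 0.093
```

>>> send_rows(targets=[[-1,[0,0,0],0],[-1,[0,0,0],0],[-1,[0,0,0],0],[-1,[0,0,0],0],[-1,[0,0,0],0],[-1,[0,0,0],0],[-1,[0,0,0],0],[-1,[0,0,0],0]], newtons=30)

```text
t: 4.4
tool_pos: [0.6271, -0.1162, 0.0306]
orientation: [-3.13, 0.264, 0.0]
force: [0.4, -0.0, -0.4]
opening: 0.0336
```

```bash
python3 go.py 0.527 -0.099 0.03
```

```text
4.4 [ 0.6271 -0.1162  0.0306] yaw -0.16817470429946846 tilt [-1.e-04  0.e+00 -1.e+00] op 0.03356746228084759 F [ 0.4 -0.  -0.4] q [-0.26  0.39  1.54  0.    1.21  1.48]
shift mm [-101.5   -0.2    0.6]
```

Still closing, so I'll wait.

>>> send_rows(targets=[[-1,[0,0,0],0],[-1,[0,0,0],0],[-1,[0,0,0],0]])

```text
t: 4.7
tool_pos: [0.6273, -0.1147, 0.0305]
orientation: [-3.129, 0.263, 0.0]
force: [0.4, 7.0, 0.2]
opening: 0.0258
```

```bash
python3 go.py 0.527 -0.099 0.03
```

```text
4.7 [ 0.6273 -0.1147  0.0305] yaw -0.16743142965827287 tilt [ 1.0e-04  1.6e-03 -1.0e+00] op 0.02579884354153072 F [0.4 7.  0.2] q [-0.26  0.39  1.54  0.    1.21  1.48]
shift mm [-101.5    1.2    0.5]
```

>>> send_rows(targets=[[-1,[-5,-1,0],0],[-1,[-10,0,0],0],[-1,[-10,0,0],0],[-1,[-10,0,0],0],[-1,[-10,0,0],0],[-1,[-10,0,0],0],[-1,[-10,0,0],0],[-1,[-10,0,0],0],[-1,[-10,0,0],0],[-1,[-5,0,0],0],[-1,[0,0,0],0]])

```text
t: 5.8
tool_pos: [0.5378, -0.0999, 0.0305]
orientation: [-3.13, 0.264, 0.002]
force: [-2.9, 1.2, 0.3]
opening: 0.0259
```

```bash
python3 go.py 0.527 -0.099 0.03
```

```text
5.8 [ 0.5378 -0.0999  0.0305] yaw -0.1682153689085319 tilt [-1.e-03  4.e-04 -1.e+00] op 0.025940481204188036 F [-2.9  1.2  0.3] q [-0.28  0.16  1.81  0.    1.17  1.46]
shift mm [-10.8   0.9   0.5]
```

>>> send_rows(targets=[[-1,[-2,0,0],0],[-1,[-2,0,0],0],[-1,[-2,0,0],0],[-1,[-1,0,0],0],[-1,[0,0,0],0]])

```text
t: 6.3
tool_pos: [0.5315, -0.0989, 0.0305]
orientation: [-3.13, 0.264, 0.001]
force: [2.2, 1.7, -4.5]
opening: 0.026
```

>>> send_rows(targets=[[-1,[-1,0,0],0],[-1,[-1,0,0],0],[-1,[0,0,0],0]])

```text
t: 6.6
tool_pos: [0.5313, -0.0988, 0.0306]
orientation: [3.13, -0.264, 0.006]
force: [13.6, 0.1, -12.4]
opening: 0.026
```

```bash
python3 go.py; python3 - <<'E'
from h import *
for n,(a,b,w,h) in {'top':(255,90,60,120),'side':(165,120,130,90),'wrist':(160,60,200,150)}.items():
    c=optics.read_camera(n)
    for r in optics.cut_out(n,'orange_button'): print(n,r['confidence'],r['point'],c['color'][r['region']].mean(0))
    i=cv2.cvtColor(c['color'],cv2.COLOR_RGB2BGR)[b:b+h,a:a+w]
    cv2.imwrite(f'pics/p_{n}.png',cv2.resize(i,None,fx=4,fy=4,interpolation=cv2.INTER_CUBIC))
E
```

```text
6.6 [ 0.5313 -0.0988  0.0306] yaw -0.1682570836872133 tilt [ 3.5e-03 -5.0e-04 -1.0e+00] op 0.025965380981838315 F [ 13.6   0.1 -12.4] q [-0.28  0.14  1.83  0.    1.16  1.46]
```

View pics/p_side.png

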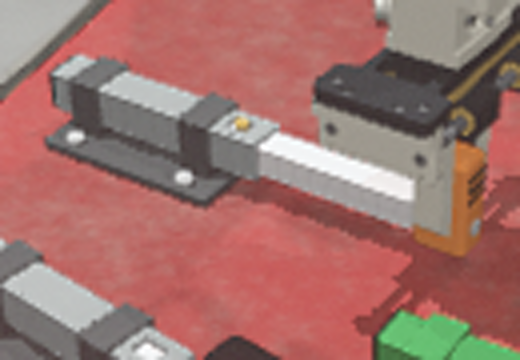

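View pics/p_wrist.png

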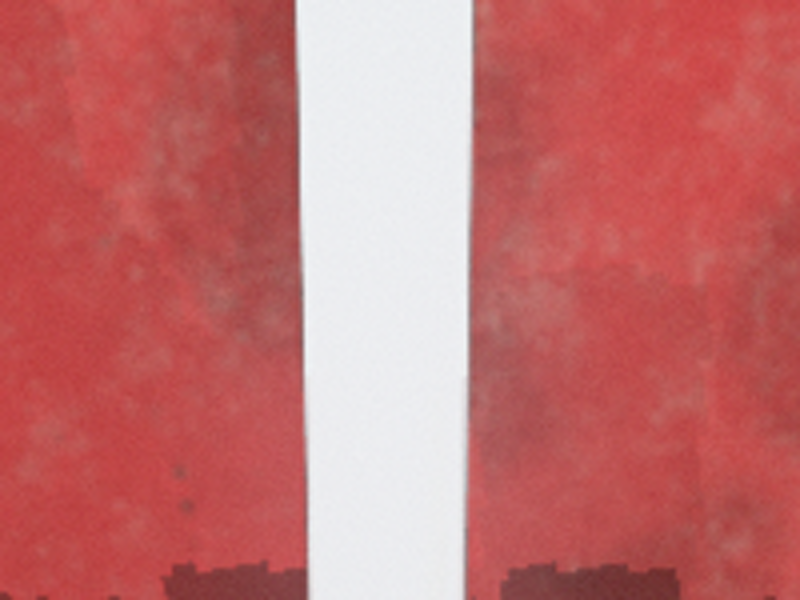

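It hit the end stop at about 13 N, and the side view shows the brass button standing in the slot (crop (243,123)). I'll relax the pull, open and rise.

>>> send_rows(targets=[[-1,[1.5,0,0],0],[-1,[0,0,0],0],[1,[0,0,0],0],[1,[0,0,0],0],[1,[0,0,0],0],[1,[0,0,0],0],[1,[0,0,0],0],[1,[0,0,0],0],[1,[0,0,0],0]])

```text
t: 7.8
tool_pos: [0.5312, -0.0989, 0.0307]
orientation: [3.13, -0.264, 0.0]
force: [-0.2, -0.4, -0.2]
opening: 0.0772
```

```bash
python3 go.py
```

```text
7.8 [ 0.5312 -0.0989  0.0307] yaw -0.16819225811041355 tilt [-0. -0. -1.] op 0.07724737157858531 F [-0.2 -0.4 -0.2] q [-0.28  0.15  1.83 -0.    1.16  1.46]
```

>>> send_rows(targets=[[1,[0,0,-10],0],[1,[0,0,-25],0],[1,[0,0,-35],0],[1,[0,0,-40],0],[1,[0,0,-40],0],[1,[0,0,-30],0],[1,[0,0,0],0],[1,[0,0,0],0]])

```text
t: 8.6
tool_pos: [0.5318, -0.099, 0.212]
orientation: [3.13, -0.264, 0.004]
force: [-0.4, 0.5, 1.0]
opening: 0.0929
```

```bash
python3 go.py; python3 - <<'E'
from h import *
L=[]
for n,(a,b,w,h) in {'side':(165,120,200,150),'wrist':(110,0,266,200)}.items():
    c=optics.read_camera(n)
    for t in('orange_button','black_grip'):
      for r in optics.cut_out(n,t): print(n,t,r['confidence'],r['point'])
    i=cv2.cvtColor(c['color'],cv2.COLOR_RGB2BGR)[b:b+h,a:a+w]
    L.append(cv2.resize(i,(400,300),interpolation=cv2.INTER_CUBIC))
cv2.imwrite('pics/end.png',np.hstack(L))
E
```

```text
8.6 [ 0.5318 -0.099   0.212 ] yaw -0.16812676057784992 tilt [ 2.4e-03 -7.0e-04 -1.0e+00] op 0.09291426455758983 F [-0.4  0.5  1. ] q [-0.28 -0.03  1.66 -0.    1.5   1.46]
side black_grip 0.79 [226.0, 218.8]
wrist orange_button 0.58 [255.9, 28.7]
wrist black_grip 0.61 [60.0, 175.8]
```

View pics/end.png

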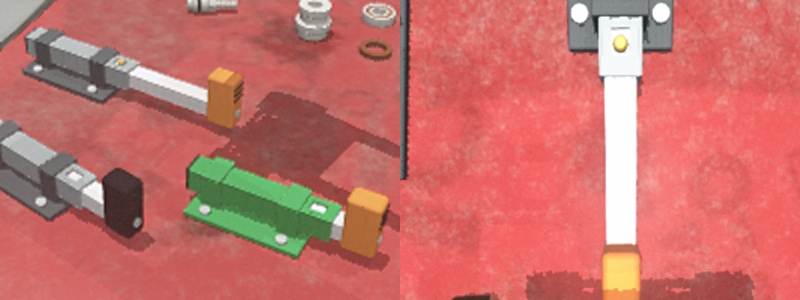

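The picture shows the arm fully out, with the brass button up in the slot at about wrist pixel (256,29). The black and green arms have not moved, and the robot is clear.

```bash
python3 -c "
from h import *
print(ticket.close_job())"
```

```text
the job is handed in; nothing more can be done
None
```

I pulled the orange-gripped arm on the grey tube out to its end stop, let go and lifted clear. The job was handed in at about 9 s of the 32 s allowed.

- **Pull:** the arm slid about 96 mm with roughly 3 N of friction. At the stop the pull rose to about 13 N along the arm, with about 12 N of vertical force.
- **Lock button:** after release, the side and wrist pictures show the brass button standing in the slot. The button network found it in the wrist view with confidence 0.58 but missed it in the side view. I did not push the arm back to test the lock.
- **Other arms:** the black-gripped arm and the green look-alike were not touched. The network's point for the black grip in the side view shifted by about 2 pixels, which I take as detection noise.

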